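# Park the ring-blank tray behind the dock's drop gate

## Robot

A 6-joint arm with a two-finger parallel gripper is mounted at the origin on a cart in front of the work surface, level with it; the furniture and walls round the work are solid. World frame = base frame: x ahead of the robot, y to its left, z up, the work surface at z = 0. Lengths are in m, angles in rad, forces in N, time in s.
With the tool pointing down it reaches from about 0.3 to 0.875 m from the base axis. Payload 6.4 kg.
Tool frame: the origin (TCP) lies at the very end of the fingers, on their centre line; the grasp point (between the pads) lies 19 mm behind it; z points along the fingers, y is the line along which they close (so a half turn about z gives the same grasp; the last joint's range is limited). The gripper opens to 85 mm and grips with 20 to 120 N. Pads are 22 mm wide; open, the fingers measure 114 mm over their backs; the gripper's body (76 mm by 85 mm) begins 54 mm behind the grasp point. The pads swing forward as they close: fully open they stand 13 mm farther back than shut.
Start: joints at [1.033, 0.181, 1.607, -0, 1.354, -0.206], TCP at [0.187, 0.544, 0.231] pointing down, gripper open.
Joint ranges: [-2.99, 2.99], [-0.89, 2.07], [0.3, 2.58], [-1.14, 4.28], [0, 2.63], [-3.12, 3.12]. Speed limits (rad/s): [2.57, 2.57, 3.01, 3.14, 3.14, 3.14].

## Interface

Orientations are given as a unit quaternion [w, x, y, z].
In Python, from bench import ctrl, camera, calibration, order, outline_of gives the robot as it stands.
- The arm moves only by the tool move_arm, never from a script. Its argument "series" is a list that holds one entry, the list of rows, each a list of 5 numbers: the opening, from 0 (shut) to 1 (fully open), then the shift along the tool's x, y, z in mm, then the turn about the tool's z in rad. A call has exactly 10 rows; each row is the pose to reach, as a shift and turn from the pose commanded when the call began, along the tool's axes at that moment; what a row does not reach only later rows make up. A row lasts 1/12 s, in which the tool goes at most 41.7 mm and 7.16 degrees, less where a joint would pass 70% of its speed; a pose out of reach is approached as far as the arm can. A call with a gripper value outside its range is refused whole. The fingers move at their own pace and stop on an object; the grip force is fixed at half the most. Time passes only in rows, so rows that repeat a pose let the fingers close, or fill a call up. It gives the time, the measured TCP pose, the force, the opening and the grip force at its end, in the units of the state.
- ctrl.get_obs(): the state, without advancing time (a new reading comes with each control period).
- camera(name): name is "side" or "top"; returns (picture, depth): 384x512x3 uint8, blue, green, red; 384x512 float32, m along the optical axis (not along the pixel's ray), 0 where there is no reading.
- calibration(name): a dict with "intrinsics" (3x3 intrinsics, pixels), "k1" (the pictures are not rectified: a ray, as slopes to the right and down, at radius r is drawn at 1 + k1 r^2 times it, then the intrinsics apply), "rvec" (rotation vector, rad) and "tvec" (3), from world to camera coordinates, as OpenCV has them. Camera axes: x right, y down, z forward; pixel columns grow to the right and rows downward; lengths in m; the calibration is good to about 2 mm. A picture is of the moment at which its call begins. calibration takes no time and is no camera call.
- order.hand_in(): hands the job in; it is judged then, once.
Trained networks look in the newest picture that a camera, given by its name, has taken for a name from the list of things; names that differ only in an ending like _2 or _b are one class to them, and where a whole thing is asked for, a point or a joint stands for the part that bears it (a point fixed in the world has none). Each returns a list of dicts, best first, with "conf" (0 to 1); they miss things now and then, are a little off and sometimes report something else, mostly with a low value. They report only what shows in the picture. A call takes as long as a camera call.
- outline_of(target, camera): "region" (384x512 bool, what is visible of it) and "bbox" ([centre column, centre row, width, height] in pixels, round what is visible of it).
The state is a dict: "time_s": time; "q": joint angles; "dq": joint speeds; "joint_efforts": joint torques, N m; "eef_pos": TCP position; "eef_rot": TCP orientation; "wrist_force": force on the tool from outside, world axes, zero at the start; "torque": the same for the moment, N m; "opening": opening from 0.0 (shut) to 1.0 (fully open); "grasp_force": force on a finger pad.
Only numpy, scipy, OpenCV 4.12 (cv2) and the standard library are available. Lean on these libraries where they do the work, as an engineer would, in place of code of your own. Each camera call takes 0.05 s, during which the arm holds its last target. There are 200 camera calls.

## Task

Park the tray of ring blanks in its bench dock: with one finger hold the sprung drop gate well open by its long release flap, and with the other finger at the same time push the tray, by the upright plate on its tongue, along the lane and in under the gate until it is fully home against the end stop. Then back off so that the gate shuts behind the tray. Push only: do not lift the tray, do not let the gate touch the tray or the blanks, keep the blanks in their pockets, and leave everything else on the bench where it is.

Things in the scene. Friction and masses are not known exactly. Their poses are not given: they have to be found in the camera images.
- dock: Aluminium dock fixed to the bench, base 312x124x6 mm, with a straight open-topped lane. Origin: at bench height on the lane's centre line, right below the shut gate blade. +x: the way in; +y: across the lane, to the release flap's side; z up. Lane floor z = 6 mm. Lane walls: inner faces y = +-30, 8 thick, tops at z = 18 mm, running from x = -220 (open end) to the end stop.
- dock_stop (a point): centre of the end stop's face, dock x = +68, z = 16 mm; the stop is 76 mm wide, its top at z = 32 mm. The tray's nose comes to rest here
- gate_shaft (a point): point on the gate's rocker shaft at dock x = 0, y = +60, z = 30 mm. The shaft runs along dock x from -219 to +18 mm, on three 8 mm thick lugs at x = -212, -45 and +12 mm (14 mm wide, tops at z = 37 mm)
- gate_angle (a joint): gate angle (rad) about the shaft: 0 shut, 0.62 fully open (hard stop). Flap and blade turn as one. Pushing the flap outwards (dock +y) swings the blade up. A spring and its weight shut it (2 to 4 N at the flap's edge); it never stays open by itself, and the tray cannot push it open. The blade clears the tray by 4 mm at 0.35 rad, by 9 mm at 0.5 rad.
- gate: sheet-steel gate: blade and flap in one. Blade: grey 3 mm plate across the lane at dock x = 0. Shut: y = -30 to +44, z = 14 to 36 mm, with a notch in the middle, 26 mm wide and up to z = 24 mm, for the tray's tongue. Fully open its far end rises to z = 88 mm, still at x = 0: keep the gripper at x below -20 mm. Origin at point gate_shaft
- flap_edge (a point): middle of the rounded edge (dock x = -128 mm) of the gate's release flap: a plate along dock x = -203 to -53 mm, 36 mm from shaft axis to edge, 2.5 mm thick. Shut, it leans 0.52 rad inwards: edge at y = 42, z = 61 mm. At 0.52 rad it is upright: inner side at y = 58 (hinge tube at y = 56, z = 26 to 34), edge at z = 66 mm; a vertical finger lies flat against it and can slide along it
- tray: Loose dark wooden tray in the lane, about 0.22 kg: body 60 (x) x 56 x 16 mm high, four pockets 24 mm across, 7 deep, at x = +-14.5, y = +-13.5 mm; three hold a blank. An 8 mm tongue runs back from its tail to an upright steel push plate 44 mm wide, 46 high, 6 thick. Origin: centre of the body's underside; +x its nose, facing the way in. Home: origin at dock x = +38 mm.
- tray_nose (a point): centre of the tray's nose face: tray x = +30 mm, 8 mm above its underside
- push_face (a point): point on the rear face of the push plate, where to push: tray x = -103 mm, 36 mm above the tray's underside (10 mm below the plate's top). At home it lies at dock x = -65 mm, outside the gate
- blank0: ring blank, plain metal ring 21 mm across, 5 mm high, flat in the tray's pocket at tray x = -14.5, y = -13.5 mm; origin at the centre of its underside, 9 mm above the tray's underside
- blank1: ring blank, plain metal ring 21 mm across, 5 mm high, flat in the tray's pocket at tray x = -14.5, y = +13.5 mm; origin at the centre of its underside, 9 mm above the tray's underside
- blank3: ring blank, plain metal ring 21 mm across, 5 mm high, flat in the tray's pocket at tray x = +14.5, y = +13.5 mm; origin at the centre of its underside, 9 mm above the tray's underside
- doming_block: brass doming cube, 48 mm; bystander, stays where it is; origin at the centre of its underside
- pumice_pot: white screw pot with a teal lid, 56 mm across, 70 mm high; bystander, stays where it is; origin at the centre of its underside
- hammer: chasing hammer lying down, 208 mm long; bystander, stays where it is; origin at the centre of its underside
- steel_block: flat steel bench block, 69x69x15 mm; bystander, stays where it is; origin at the centre of its underside

How it is judged:
By the outcome, as a careful person would: the job done as asked, in the order asked, and still so for the second after the job is handed in, with the robot touching nothing.
It also fails if it takes over 42 s, if anything falls off the work surface, if the arm or the gripper's body presses on something with over 40 N, if the wrist force passes 120 N, or if a joint passes its speed limit or range.

## Working session

There is one attempt and no reset: what is moved stays moved. The work goes in short steps, Python scripts to look and compute and a tool call to move; the robot and the scene stay as the last step left them, time stands still between calls to the robot, and variables do not carry over. Pictures are saved under pics/ and viewed, at most 10 in all, crops included, and the job is handed in when it is done.

Besides the shell and the picture viewer there is one more tool, called after "Emit:" as name(argument=value, ...), one argument or row to a line, values as JSON. move_arm: Moves the arm, as the interface text tells. Its arguments: {"type":"object","properties":{"series":{"type":"array","items":{"type":"array","items":{"type":"array","items":{"type":"number"}}}}},"required":["series"]}

```bash
ls; mkdir -p pics; python3 - <<'E'
from bench import ctrl,camera,calibration
import cv2,numpy as np
for n in("side","top"):
    p,d=camera(n); cv2.imwrite(f"pics/{n}0.png",p); np.save(f"pics/{n}0.npy",d)
    c=calibration(n); print(n,c)
o=ctrl.get_obs(); print(o)
E
```

```text
pics
side {'intrinsics': array([[484.67634708,   0.        , 253.18323631],
       [  0.        , 484.67634708, 194.94704678],
       [  0.        ,   0.        ,   1.        ]]), 'k1': -0.20047420258955542, 'rvec': array([ 2.07190465, -0.44130357,  0.21981088]), 'tvec': array([-0.51220337,  0.16522962,  1.10459482])}
top {'intrinsics': array([[381.21878573,   0.        , 252.37360962],
       [  0.        , 381.21878573, 182.33435837],
       [  0.        ,   0.        ,   1.        ]]), 'k1': -0.04334673589772002, 'rvec': array([ 2.13410849, -2.19040096,  0.13289098]), 'tvec': array([-0.03198121,  0.54640429,  0.92949602])}
{'time_s': 0.1, 'q': array([ 1.03270898e+00,  1.81470744e-01,  1.60790182e+00,  1.78624636e-05,
        1.35378305e+00, -2.06334686e-01]), 'dq': array([ 0.00128225, -0.00120444, -0.0010673 ,  0.00039558,  0.00074447,
       -0.00107915]), 'joint_efforts': array([ 6.82071259e-04, -4.45872831e+01, -3.52238882e+01, -2.54768711e-04,
        4.06368330e-03,  2.58055917e-05]), 'eef_pos': array([0.18701978, 0.54322073, 0.23047498]), 'eef_rot': array([-2.92328973e-04,  1.65118548e-01,  9.86273418e-01, -7.24798181e-04]), 'wrist_force': array([ 0.00243031, -0.43194912,  0.09031305]), 'torque': array([0.01017372, 0.03132364, 0.03429102]), 'grasp_force': 0.0, 'opening': 1.0007815688828547}
```

View pics/top0.png

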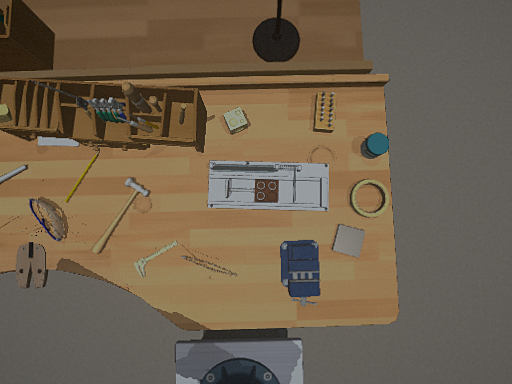

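View pics/side0.png

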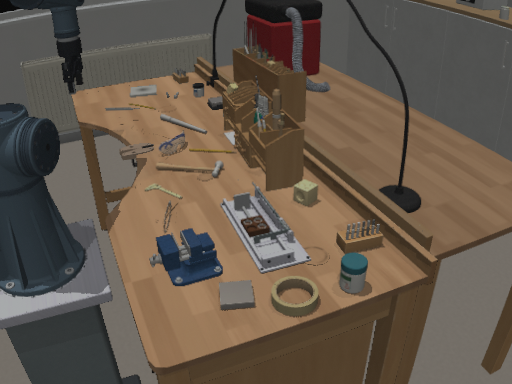

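The dock lies at top-picture cols 208–328, rows 160–212. The tray is at about (266,190) and the gate at about col 294, with the flap on the far side (row 167). Next I'll zoom in on the top view and measure.

```bash
cat > h.py <<'E'
import numpy as np,cv2
from bench import calibration
C={}
def cal(n):
    if n not in C:
        c=calibration(n); R=cv2.Rodrigues(c["rvec"])[0]; C[n]=(c["intrinsics"],c["k1"],R,np.array(c["tvec"]))
    return C[n]
def dist(k1): return np.array([k1,0,0,0,0.])
def ray(n,uv):
    K,k,R,t=cal(n); p=cv2.undistortPointsIter(np.float64(uv).reshape(-1,1,2),K,dist(k),None,None,(3,50,1e-10)).reshape(-1,2)
    d=np.c_[p,np.ones(len(p))]@R; return -R.T@t,d
def atz(n,uv,z):
    o,d=ray(n,uv); return o+d*((z-o[2])/d[:,2])[:,None]
def proj(n,P):
    K,k,R,t=cal(n); return cv2.projectPoints(np.float64(P).reshape(-1,1,3),cv2.Rodrigues(R)[0],t,K,dist(k))[0].reshape(-1,2)
def cloud(n,depth,mask):
    v,u=np.nonzero(mask&(depth>0)); o,d=ray(n,np.c_[u,v]); return o+d*depth[v,u][:,None]
E
python3 - <<'E'
from h import *
from bench import camera,outline_of
p,_=camera("top"); q,_=camera("side")
cv2.imwrite("pics/t1.png",cv2.resize(p[150:220,200:335],None,fx=5.9,fy=5.9,interpolation=cv2.INTER_CUBIC))
cv2.imwrite("pics/s1.png",cv2.resize(q[170:275,210:320],None,fx=5.5,fy=5.5,interpolation=cv2.INTER_CUBIC))
for cam,im in(("top",p),("side",q)):
  for n in("dock","tray","gate","push_face","doming_block","pumice_pot","steel_block","blank0"):
    r=outline_of(n,cam)
    print(cam,n,[(round(x["conf"],2),np.round(x["bbox"],1).tolist(),int(x["region"].sum())) for x in r[:3]])
    if r: np.save(f"pics/{cam}_{n}.npy",r[0]["region"])
    if r and n in("dock","tray"):
      m=r[0]["region"].astype(np.uint8); b=cv2.minAreaRect(cv2.findContours(m,0,1)[0][0].reshape(-1,2)); print(b)
      z=.006 if n=="dock" else .022
      print(atz(cam,cv2.boxPoints(b),z).round(4).tolist())
E
```

```text
top dock [(0.62, [266.7, 185.8, 121.0, 54.2], 5245)]
((268.5213317871094, 185.4738311767578), (122.60197448730469, 50.10748291015625), 2.321530342102051)
[[0.485, 0.074, 0.006], [0.6157, 0.0672, 0.006], [0.5943, -0.2527, 0.006], [0.464, -0.2409, 0.006]]
top tray [(0.9, [250.9, 190.3, 55.2, 17.6], 697), (0.49, [255.9, 185.1, 84.5, 35.3], 523)]
((251.3137969970703, 189.16552734375), (54.78764724731445, 23.077754974365234), 3.3664608001708984)
[[0.5058, 0.0287, 0.022], [0.5647, 0.0242, 0.022], [0.5528, -0.1153, 0.022], [0.494, -0.1099, 0.022]]
top gate [(0.72, [255.1, 167.6, 81.5, 13.9], 424)]
top push_face [(0.64, [251.9, 190.4, 55.7, 24.5], 643)]
top doming_block [(0.8, [236.4, 121.4, 21.9, 27.2], 425)]
top pumice_pot [(0.79, [374.4, 143.5, 27.4, 21.6], 513)]
top steel_block [(0.95, [346.2, 242.4, 33.0, 27.5], 734)]
top blank0 [(0.22, [254.5, 181.4, 82.2, 35.9], 478)]
side dock [(0.64, [267.9, 226.6, 92.1, 92.3], 3268)]
((264.5552673339844, 230.14395141601562), (97.55067443847656, 50.397804260253906), 59.534454345703125)
[[0.4872, 0.0779, 0.006], [0.654, 0.1593, 0.006], [0.5923, -0.253, 0.006], [0.4664, -0.2901, 0.006]]
side tray [(0.87, [253.4, 215.2, 33.6, 47.9], 689)]
((249.31089782714844, 214.95462036132812), (49.643402099609375, 22.415163040161133), 58.49573516845703)
[[0.5025, 0.0489, 0.022], [0.5729, 0.0846, 0.022], [0.5511, -0.131, 0.022], [0.4904, -0.1551, 0.022]]
side gate [(0.85, [271.8, 216.3, 33.6, 53.2], 210)]
side push_face [(0.67, [251.8, 213.7, 35.0, 42.3], 640), (0.32, [304.9, 192.7, 20.8, 23.8], 469)]
side doming_block [(0.83, [305.6, 191.5, 24.9, 27.0], 487)]
side pumice_pot [(0.73, [355.0, 277.9, 25.3, 37.5], 958), (0.43, [189.2, 170.3, 67.8, 13.6], 387)]
side steel_block [(0.68, [236.8, 295.6, 31.8, 25.9], 890)]
side blank0 [(0.57, [265.6, 229.2, 91.8, 84.9], 3131)]
```

View pics/t1.png

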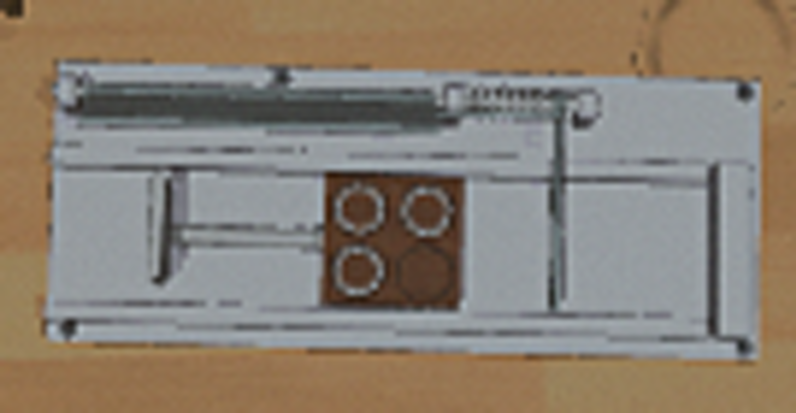

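View pics/s1.png

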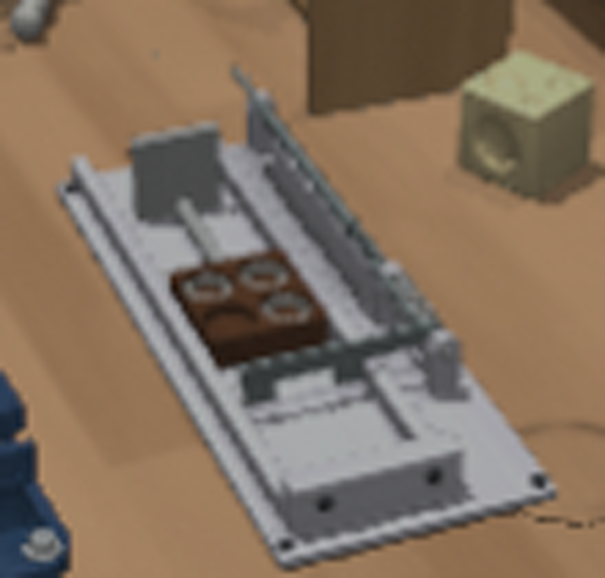

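```bash
python3 - <<'E'
from h import *
from scipy.optimize import least_squares
T=lambda a:(np.array(a)+.5)/5.9-.5+[200,150]
S=lambda a:(np.array(a)+.5)/5.5-.5+[210,170]
def W(p,P):
    c,s=np.cos(p[2]),np.sin(p[2]); P=np.array(P,float)/1e3
    return np.c_[p[0]+c*P[:,0]-s*P[:,1],p[1]+s*P[:,0]+c*P[:,1],P[:,2]]
ut=T([(721,163),(719,337),(55,60),(762,82),(757,357),(46,340),(66,168),(708,184)])
us=S([(285,563),(555,490),(60,190)])
def f(p,full=False):
    a,b=p[3],p[4]
    A,B=a+312,b+124
    r1=proj("top",W(p,[(68,38,32),(68,-38,32),(a,B,6),(A,B,6),(A,b,6),(a,b,6),(-220,30,18),(68,30,18)]))-ut
    r2=proj("side",W(p,[(A,b,3),(A,B,3),(a,b,3)]))-us
    if full: print(r1.round(1).tolist(),r2.round(1).tolist())
    return np.r_[r1.ravel(),r2.ravel(),(p[3]+222)/10]
s=least_squares(f,[.53,-.15,-1.57,-222,-44],x_scale=[.01,.01,.01,1,1],loss="soft_l1"); p=s.x; print(p); f(p,1)
np.save("dock.npy",p[:3])
inv=lambda w:(np.array([[np.cos(p[2]),np.sin(p[2])],[-np.sin(p[2]),np.cos(p[2])]])@(np.array(w)[:,:2]-p[:2]).T).T*1e3
print("tray body",inv(atz("top",T([(325,172),(465,178),(460,308),(322,304)]),.022)).round(1).tolist(), "exp y +-28")
print("plate top rear",inv(atz("top",T([(152,172),(150,283)]),.052)).round(1).tolist())
print("side tray front corners top",inv(atz("side",S([(217,342),(330,320),(172,280)]),.022)).round(1).tolist())
print("side plate top",inv(atz("side",S([(132,138),(220,125)]),.052)).round(1).tolist())
# reprojection checks: blade, flap edge
print("blade top",inv(atz("top",T([(562,108),(555,305)]),.036)).round(1).tolist())
print("flap edge",inv(atz("top",T([(80,115),(435,128)]),.061)).round(1).tolist(),"exp x -203..-53,y42")
d,o=np.load("pics/top0.npy"),None
m=np.load("pics/top_push_face.npy"); c=cloud("top",d,m); k=c[:,2]>.04; print(k.sum(), np.c_[inv(c[k]),c[k,2]*1e3].round(0)[:12].tolist())
m=np.load("pics/top_gate.npy"); c=cloud("top",d,m); k=c[:,2]>.05; print(k.sum(), np.median(np.c_[inv(c[k]),c[k,2]*1e3],0))
E
```

```text
[ 5.20077102e-01 -1.52443295e-01 -1.62241818e+00 -2.21398220e+02
 -4.40178887e+01]
[[-0.0, -0.2], [0.2, 0.3], [0.4, -0.2], [-0.1, -0.9], [0.6, -0.0], [0.1, -0.2], [-2.2, -0.1], [1.2, 0.0]] [[-1.1, -0.1], [0.3, -0.1], [-1.4, -1.1]]
tray body [[-101.8, 30.4], [-41.1, 29.4], [-42.3, -27.0], [-101.7, -26.8]] exp y +-28
plate top rear [[-174.5, 24.7], [-173.8, -22.0]]
side tray front corners top [[-37.9, -23.4], [-34.8, 28.8], [-91.4, -25.7]]
side plate top [[-169.7, -17.4], [-165.1, 25.2]]
blade top [[-1.0, 58.9], [-3.0, -25.7]]
flap edge [[-204.7, 46.7], [-56.7, 45.1]] exp x -203..-53,y42
42 [[-173.0, 22.0, 53.0], [-170.0, 21.0, 55.0], [-173.0, 19.0, 52.0], [-170.0, 19.0, 50.0], [-173.0, 17.0, 51.0], [-170.0, 17.0, 51.0], [-172.0, 14.0, 53.0], [-170.0, 14.0, 55.0], [-172.0, 12.0, 51.0], [-170.0, 11.0, 55.0], [-172.0, 9.0, 51.0], [-170.0, 9.0, 53.0]]
158 [-127.64655132   46.22807404   57.9883984 ]
```

```bash
cat >> h.py <<'E'
from scipy.spatial.transform import Rotation as Ro
D=np.load("dock.npy") if __import__("os").path.exists("dock.npy") else None
def d2w(P):
    c,s=np.cos(D[2]),np.sin(D[2]); P=np.atleast_2d(np.array(P,float))/1e3
    return np.c_[D[0]+c*P[:,0]-s*P[:,1],D[1]+s*P[:,0]+c*P[:,1],P[:,2]]
def w2d(w):
    c,s=np.cos(D[2]),np.sin(D[2]); w=np.atleast_2d(w); a=w[:,:2]-D[:2]
    return np.c_[a@[c,s],a@[-s,c],w[:,2]]*1e3
def status():
    from bench import ctrl
    o=ctrl.get_obs(); q=o["eef_rot"]; R=Ro.from_quat([q[1],q[2],q[3],q[0]]).as_matrix()
    yaw=np.arctan2(R[1,1],R[0,1])-(D[2]+np.pi/2)
    f=o["wrist_force"]; c,s=np.cos(D[2]),np.sin(D[2])
    print("t %.2f dock xyz"%o["time_s"],w2d(o["eef_pos"])[0].round(1),"yawerr %.4f"%yaw,"tilt",R[:,2].round(4),"F dock",np.round([f[0]*c+f[1]*s,-f[0]*s+f[1]*c,f[2]],2),"open %.3f"%o["opening"])
    return o,R
E
python3 - <<'E'
from h import *
D=np.load("dock.npy"); n=np.array([-np.sin(D[2]),np.cos(D[2])]); D[:2]+=.0015*n; np.save("dock.npy",D)
E
python3 - <<'E'
from h import *
o,R=status()
t=d2w([-193,7.5,130])[0]; print(t,"shift mm",(R.T@(t-o["eef_pos"])*1e3).round(1))
d=np.load("pics/top0.npy"); c=cloud("top",d,np.ones_like(d,bool)); k=w2d(c)
for z in(70,100,150,200):
  s=(k[:,2]>z)&(k[:,0]>-330)&(k[:,0]<50)&(k[:,1]<200)&(k[:,1]>-150); print(z,s.sum(),k[s].min(0).round() if s.any() else"",k[s].max(0).round() if s.any() else "")
E
```

```text
t 1.00 dock xyz [-678.  -369.8  231.3] yawerr 1.2906 tilt [ 0.e+00  1.e-04 -1.e+00] F dock [ 0.21  0.15 -0.13] open 1.004
[0.53902371 0.03983522 0.13      ] shift mm [-496.7 -361.8  101.3]
70 2026 [-330. -150.   70.] [ 41. 200. 224.]
100 1008 [-330.   96.  100.] [-234.  200.  224.]
150 299 [-330.  111.  150.] [-234.  200.  224.]
200 33 [-262.  148.  201.] [-252.  159.  224.]
```

Emit:
move_arm(
  series=[
    [[0.42, -40, -29, 5, 0.1], [0.42, -80, -58, 10, 0.2], [0.42, -120, -87, 15, 0.3], [0.42, -160, -116, 20, 0.4], [0.42, -200, -145, 25, 0.5], [0.42, -230, -168, 30, 0.6], [0.42, -260, -190, 35, 0.7], [0.42, -290, -211, 40, 0.8], [0.42, -320, -233, 45, 0.9], [0.42, -350, -255, 50, 1.0]],
  ],
)

```text
time_s: 1.83
eef_pos: [0.4251, 0.2025, 0.184]
eef_rot: [0.0, 0.62, 0.785, 0.0]
wrist_force: [2.0, 0.7, -0.6]
opening: 0.42
grasp_force: 0.0
```

```bash
python3 - <<'E'
from h import *
o,R=status()
t=d2w([-193,7.5,130])[0]; print("shift mm",(R.T@(t-o["eef_pos"])*1e3).round(1))
E
```

```text
t 1.83 dock xyz [-349.5 -114.6  184. ] yawerr 0.2857 tilt [ 1.1e-03  3.0e-04 -1.0e+00] F dock [-0.76  1.99 -0.57] open 0.420
shift mm [-184.6   73.    54.1]
```

Emit:
move_arm(
  series=[
    [[0.42, -30, 12, 5, 0.06], [0.42, -60, 24, 15, 0.12], [0.42, -90, 36, 25, 0.18], [0.42, -120, 48, 35, 0.24], [0.42, -145, 57, 45, 0.29], [0.42, -160, 63, 50, 0.29], [0.42, -168.4, 66, 50, 0.29], [0.42, -168.4, 66, 50, 0.29], [0.42, -168.4, 66, 50, 0.29], [0.42, -168.4, 66, 50, 0.29]],
  ],
)

```text
time_s: 2.67
eef_pos: [0.5278, 0.0575, 0.1344]
eef_rot: [0.0, 0.724, 0.69, 0.0]
wrist_force: [0.8, -0.5, 0.3]
opening: 0.416
grasp_force: 0.0
```

```bash
python3 - <<'E'
from h import *
from bench import camera
o,R=status()
p,d=camera("top");q,e=camera("side"); np.save("pics/top2.npy",d); np.save("pics/side2.npy",e)
uv=proj("side",[o["eef_pos"],d2w([-193,40,37])[0],d2w([-193,-25,37])[0]]); print(uv)
u,v=uv[0].astype(int)
print(v,u)
cv2.imwrite("pics/s2.png",cv2.resize(q[120:250,190:310],None,fx=4.6,fy=4.6,interpolation=cv2.INTER_CUBIC))
c=cloud("side",e,np.ones_like(e,bool)); k=w2d(c); s=(abs(k[:,0]+193)<30)&(k[:,2]>85)&(k[:,2]<200)&(k[:,1]<70)&(k[:,1]>-60)
k=k[s]
for z in range(85,200,6):
  a=k[(k[:,2]>=z)&(k[:,2]<z+6)]
  if len(a): print(z,len(a),a.min(0).round(),a.max(0).round(), np.sort(a[:,1]).round()[::max(1,len(a)//10)])
E
```

```text
t 2.67 dock xyz [-210.1   -4.6  134.4] yawerr 0.0025 tilt [ 4.e-04  3.e-04 -1.e+00] F dock [0.47 0.81 0.28] open 0.416
[[232.59772465 158.93629766]
 [251.87785755 191.04051967]
 [228.89896361 195.804751  ]]
158 232
133 8 [-215.  -28.  134.] [-197.   21.  138.] [-28. -28. -26. -24.  14.  15.  15.  21.]
139 26 [-217.  -35.  139.] [-194.   27.  145.] [-35. -34. -30. -29. -25. -24.  13.  14.  15.  16.  17.  20.  24.]
145 29 [-213.  -35.  146.] [-193.   28.  151.] [-35. -34. -34. -30. -29. -28. -26. -23.  14.  15.  16.  18.  20.  24.
  28.]
151 28 [-216.  -35.  151.] [-192.   28.  157.] [-35. -35. -32. -30. -28. -25. -23.  13.  14.  14.  17.  19.  23.  27.]
157 30 [-213.  -36.  157.] [-193.   26.  163.] [-36. -34. -32. -29. -27. -22.  14.  15.  18.  24.]
163 33 [-221.  -35.  163.] [-194.   28.  169.] [-35. -32. -30. -26. -21.  14.  15.  16.  18.  20.  27.]
169 24 [-217.  -36.  169.] [-196.   31.  175.] [-36. -32. -27. -25. -23.  14.  16.  17.  18.  20.  21.  26.]
175 43 [-222.  -52.  176.] [-193.   46.  181.] [-52. -39. -36. -32. -27.  15.  17.  20.  26.  33.  41.]
181 71 [-220.  -55.  181.] [-192.   49.  187.] [-55. -47. -39. -34. -30. -24.  17.  23.  32.  37.  49.]
187 69 [-221.  -58.  187.] [-192.   49.  193.] [-58. -51. -40. -31. -29. -22.  15.  25.  35.  38.  41.  46.]
193 61 [-220.  -60.  193.] [-189.   52.  199.] [-60. -55. -50. -32. -31.  11.  17.  37.  41.  45.  52.]
199 13 [-219.  -56.  199.] [-189.   41.  200.] [-56. -54. -50. -31. -30. -30. -25. -23.  11.  14.  20.  40.  41.]
```

View pics/s2.png

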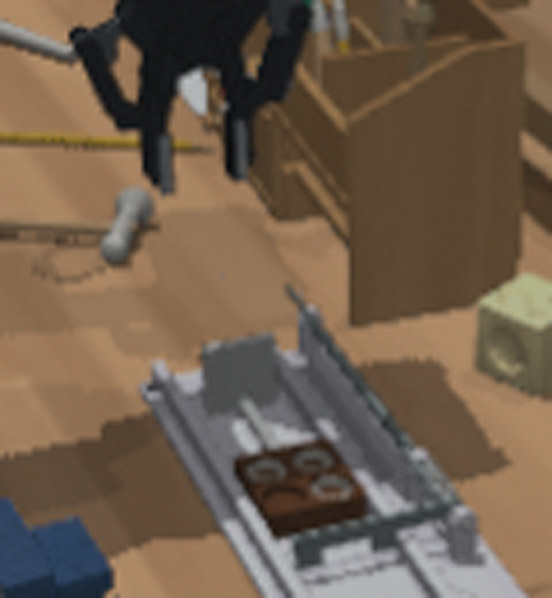

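The side crop shows the gripper upright, fingers partly open, with the tips at about (163,190) and (238,178) in the crop. They are behind the push plate and well above the dock, and the knuckles flare out only from 42 mm above the tips.

```bash
python3 - <<'E'
from h import *
status()
E
```

```text
t 2.77 dock xyz [-210.1   -4.6  134.4] yawerr 0.0027 tilt [ 6.e-04  1.e-04 -1.e+00] F dock [ 0.67 -0.18 -0.51] open 0.420
```

Emit:
move_arm(
  series=[
    [[0.42, -10, 5, 0, 0], [0.42, -19, 9.6, 0, 0], [0.42, -19, 9.6, 10, 0], [0.42, -19, 9.6, 25, 0], [0.42, -19, 9.6, 40, 0], [0.42, -19, 9.6, 55, 0], [0.42, -19, 9.6, 70, 0], [0.42, -19, 9.6, 82, 0], [0.42, -19, 9.6, 92, 0], [0.42, -19, 9.6, 93.5, 0]],
  ],
)

```text
time_s: 3.6
eef_pos: [0.5353, 0.0368, 0.038]
eef_rot: [-0.001, 0.725, 0.689, -0.001]
wrist_force: [-0.6, -0.1, 0.1]
opening: 0.419
grasp_force: 0.0
```

```bash
python3 - <<'E'
from h import *
from bench import camera
q,e=camera("side");status()
cv2.imwrite("pics/s3.png",cv2.resize(q[150:260,205:305],None,fx=5.4,fy=5.4,interpolation=cv2.INTER_CUBIC))
E
```

```text
t 3.65 dock xyz [-189.8    4.4   38.9] yawerr 0.0004 tilt [-2.6e-03  4.0e-04 -1.0e+00] F dock [ 0.03 -0.52 -0.76] open 0.418
```

View pics/s3.png

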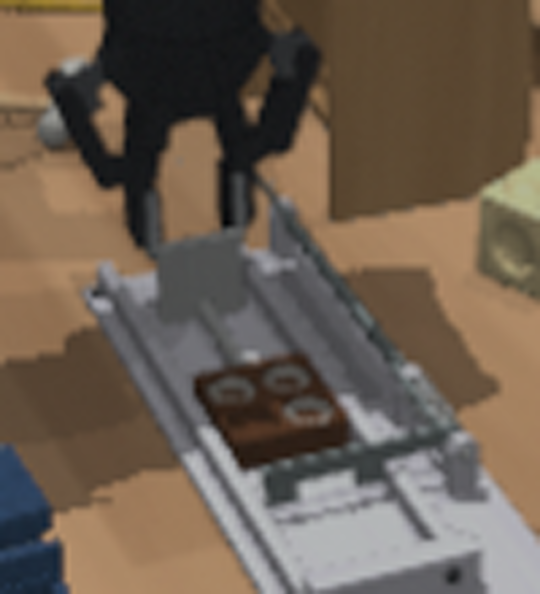

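The fingers straddle as planned: tips behind the plate, around (150,245) and (235,225) in the crop, with the right finger just inside the shut flap. Next I'll open the gate sideways.

Emit:
move_arm(
  series=[
    [[0.42, 0, 2, 0, 0], [0.42, 0, 4, 0, 0], [0.42, 0, 6, 0, 0], [0.42, 0, 8, 0, 0], [0.42, 0, 10, 0, 0], [0.42, 0, 12, 0, 0], [0.42, 0, 14, 0, 0], [0.42, 0, 16, 0, 0], [0.42, 0, 17, 0, 0], [0.42, 0, 17, 0, 0]],
  ],
)

```text
time_s: 4.48
eef_pos: [0.5541, 0.0359, 0.0404]
eef_rot: [0.0, 0.725, 0.689, 0.0]
wrist_force: [-1.4, 0.4, 1.6]
opening: 0.423
grasp_force: 1.2
```

```bash
cat >> h.py <<'E'
def gate():
    from bench import camera
    q,e=camera("side"); c=cloud("side",e,np.ones_like(e,bool)); k=w2d(c)
    s=k[(abs(k[:,0])<8)&(k[:,1]>-32)&(k[:,1]<40)&(k[:,2]>24)&(k[:,2]<100)]
    if len(s)>5:
        far=s[s[:,1]<10]; print("blade n",len(s),"far zmax",np.sort(far[:,2])[-5:].round(),"ends",s[:,1].min().round())
    return q
E
python3 - <<'E'
from h import *
q=gate();status()
# predicted top far blade corner pixel for angles
for th in(0,.35,.5,.62):
  y,z=-90,6; c,s=np.cos(th),np.sin(th)  # relative to shaft, blade swings up
  P=d2w([0,60+y*c+z*s*1, 30-y*s+z*c])[0]; print(th,proj("side",[P]).round(1))
cv2.imwrite("pics/s4.png",cv2.resize(q[150:260,205:305],None,fx=5.4,fy=5.4,interpolation=cv2.INTER_CUBIC))
E
```

```text
blade n 161 far zmax [64. 66. 66. 67. 68.] ends -24.0
t 4.53 dock xyz [-189.9   22.6   40.3] yawerr 0.0006 tilt [ 2.e-04 -0.e+00 -1.e+00] F dock [-0.19 -2.22  2.36] open 0.422
0 [[252.4 236.1]]
0.35 [[255.1 224.6]]
0.5 [[257.6 219.7]]
0.62 [[260.1 215.9]]
```

View pics/s4.png

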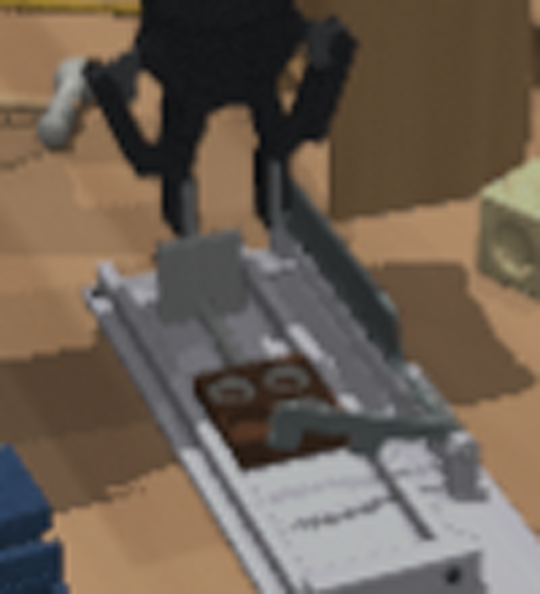

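The gate is opening: the blade's far end is now at crop (285,403), about 0.4 rad. I'll nudge it further open.

Emit:
move_arm(
  series=[
    [[0.42, 0, 0.5, 0, 0], [0.42, 0, 1, 0, 0], [0.42, 0, 1.5, 0, 0], [0.42, 0, 2, 0, 0], [0.42, 0, 2.5, 0, 0], [0.42, 0, 2.5, 0, 0], [0.42, 0, 2.5, 0, 0], [0.42, 0, 2.5, 0, 0], [0.42, 0, 2.5, 0, 0], [0.42, 0, 2.5, 0, 0]],
  ],
)

```text
time_s: 5.37
eef_pos: [0.5563, 0.0358, 0.0403]
eef_rot: [0.0, 0.725, 0.689, -0.0]
wrist_force: [-1.8, 0.1, 1.4]
opening: 0.419
grasp_force: 1.2
```

```bash
python3 - <<'E'
from h import *
gate();gate();status()
E
```

```text
blade n 158 far zmax [69. 70. 71. 72. 73.] ends -23.0
blade n 160 far zmax [68. 68. 70. 71. 72.] ends -23.0
t 5.47 dock xyz [-189.9   25.    40.4] yawerr 0.0006 tilt [ 0.  0. -1.] F dock [-0.45 -2.    1.44] open 0.418
```

Emit:
move_arm(
  series=[
    [[0.42, 0, 0.5, 0, 0], [0.42, 0, 1, 0, 0], [0.42, 0, 1.5, 0, 0], [0.42, 0, 1.5, 0, 0], [0.42, 0, 1.5, 0, 0], [0.42, 0, 1.5, 0, 0], [0.42, 0, 1.5, 0, 0], [0.42, 0, 1.5, 0, 0], [0.42, 0, 1.5, 0, 0], [0.42, 0, 1.5, 0, 0]],
  ],
)

```text
time_s: 6.3
eef_pos: [0.5578, 0.0357, 0.0404]
eef_rot: [-0.0, 0.725, 0.689, -0.0]
wrist_force: [-3.1, 0.0, 1.6]
opening: 0.421
grasp_force: 1.2
```

```bash
python3 - <<'E'
from h import *
gate();q=gate();status()
cv2.imwrite("pics/s5.png",cv2.resize(q[190:260,225:305],None,fx=7,fy=7,interpolation=cv2.INTER_CUBIC))
E
```

```text
blade n 157 far zmax [72. 73. 74. 74. 75.] ends -22.0
blade n 159 far zmax [71. 72. 73. 74. 75.] ends -23.0
t 6.40 dock xyz [-189.9   26.4   40.3] yawerr 0.0006 tilt [-0.  0. -1.] F dock [ 0.79 -2.19  1.19] open 0.416
```

View pics/s5.png

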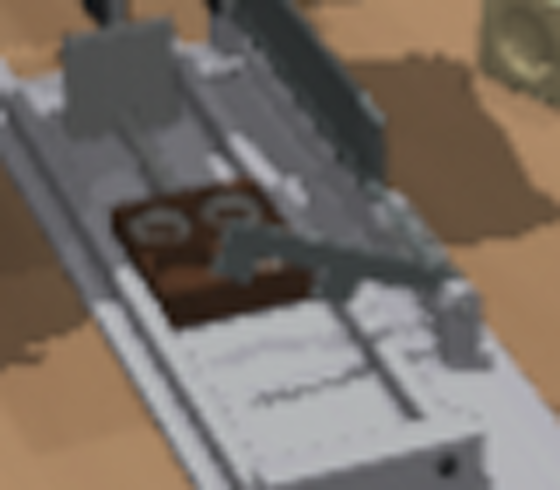

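The blade corner is at crop (235,222), about 0.50 rad, and the force is still a light 2 N. Now I'll push the tray along the lane.

Emit:
move_arm(
  series=[
    [[0.42, -1, 0, 0, 0], [0.42, -2, 0, 0, 0], [0.42, -3.5, 0, 0, 0], [0.42, -5, 0, 0, 0], [0.42, -7, 0, 0, 0], [0.42, -9, 0, 0, 0], [0.42, -12, 0, 0, 0], [0.42, -15, 0, 0, 0], [0.42, -18, 0, 0, 0], [0.42, -20, 0, 0, 0]],
  ],
)

```text
time_s: 7.23
eef_pos: [0.5567, 0.0153, 0.0403]
eef_rot: [-0.0, 0.725, 0.689, -0.0]
wrist_force: [-1.6, 2.1, 0.2]
opening: 0.418
grasp_force: 1.7
```

```bash
python3 - <<'E'
from h import *
from bench import outline_of
gate();status()
E
```

```text
blade n 156 far zmax [73. 73. 73. 74. 76.] ends -22.0
t 7.28 dock xyz [-169.1   26.5   40.4] yawerr 0.0002 tilt [-1.e-04 -3.e-04 -1.e+00] F dock [-1.39 -1.68 -1.06] open 0.419
```

Emit:
move_arm(
  series=[
    [[0.42, -3, 0, 0, 0], [0.42, -6, 0, 0, 0], [0.42, -10, 0, 0, 0], [0.42, -14, 0, 0, 0], [0.42, -18, 0, 0, 0], [0.42, -22, 0, 0, 0], [0.42, -26, 0, 0, 0], [0.42, -30, 0, 0, 0], [0.42, -33, 0, 0, 0], [0.42, -35, 0, 0, 0]],
  ],
)

```text
time_s: 8.12
eef_pos: [0.555, -0.0197, 0.0404]
eef_rot: [0.0, 0.725, 0.689, -0.0]
wrist_force: [-1.6, 2.9, -0.5]
opening: 0.419
grasp_force: 1.7
```

```bash
python3 - <<'E'
from h import *
q=gate();status()
cv2.imwrite("pics/s6.png",cv2.resize(q[180:270,215:315],None,fx=6,fy=6,interpolation=cv2.INTER_CUBIC))
E
```

```text
blade n 157 far zmax [72. 72. 73. 73. 74.] ends -21.0
t 8.17 dock xyz [-134.1   26.5   40.4] yawerr 0.0002 tilt [-0.e+00 -3.e-04 -1.e+00] F dock [-0.54 -1.2  -0.57] open 0.421
```

View pics/s6.png

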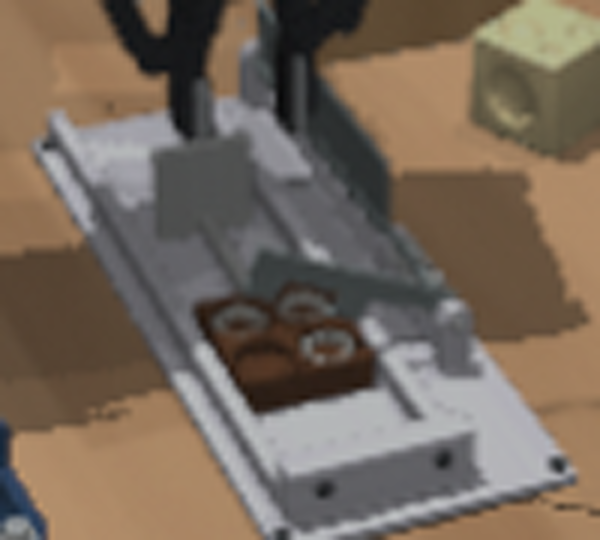

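The tray, at crop (285,345), is passing under the raised blade with clearance and the blanks are seated. I'll keep pushing.

Emit:
move_arm(
  series=[
    [[0.42, -3, 0, 0, 0], [0.42, -8, 0, 0, 0], [0.42, -13, 0, 0, 0], [0.42, -18, 0, 0, 0], [0.42, -23, 0, 0, 0], [0.42, -28, 0, 0, 0], [0.42, -33, 0, 0, 0], [0.42, -38, 0, 0, 0], [0.42, -42, 0, 0, 0], [0.42, -45, 0, 0, 0]],
  ],
)

```text
time_s: 9.0
eef_pos: [0.5527, -0.0648, 0.0404]
eef_rot: [0.0, 0.725, 0.689, -0.0]
wrist_force: [-2.0, 3.2, -0.1]
opening: 0.418
grasp_force: 1.9
```

```bash
python3 - <<'E'
from h import *
gate();status()
E
```

```text
blade n 158 far zmax [72. 73. 74. 75. 76.] ends -20.0
t 9.05 dock xyz [-88.8  26.6  40.4] yawerr 0.0001 tilt [ 1.e-04 -5.e-04 -1.e+00] F dock [-0.14 -3.04 -1.29] open 0.425
```

Emit:
move_arm(
  series=[
    [[0.42, -1.5, 0, 0, 0], [0.42, -3, 0, 0, 0], [0.42, -4.5, 0, 0, 0], [0.42, -6, 0, 0, 0], [0.42, -7.5, 0, 0, 0], [0.42, -8.5, 0, 0, 0], [0.42, -9.5, 0, 0, 0], [0.42, -10.5, 0, 0, 0], [0.42, -11, 0, 0, 0], [0.42, -11, 0, 0, 0]],
  ],
)

```text
time_s: 9.88
eef_pos: [0.5521, -0.0753, 0.0403]
eef_rot: [0.0, 0.725, 0.689, -0.0]
wrist_force: [-1.8, 2.3, 0.5]
opening: 0.417
grasp_force: 1.7
```

```bash
python3 - <<'E'
from h import *
gate();status();gate();status()
E
```

```text
blade n 155 far zmax [73. 73. 73. 73. 74.] ends -21.0
t 9.93 dock xyz [-78.7  26.5  40.4] yawerr 0.0006 tilt [ 0.e+00 -2.e-04 -1.e+00] F dock [-1.8  -2.4   0.63] open 0.422
blade n 156 far zmax [71. 72. 73. 74. 75.] ends -20.0
t 9.98 dock xyz [-78.7  26.5  40.4] yawerr 0.0006 tilt [ 0.e+00 -3.e-04 -1.e+00] F dock [-2.18 -2.87  1.26] open 0.418
```

Emit:
move_arm(
  series=[
    [[0.42, -0.3, 0, 0, 0], [0.42, -0.6, 0, 0, 0], [0.42, -0.9, 0, 0, 0], [0.42, -1.2, 0, 0, 0], [0.42, -1.5, 0, 0, 0], [0.42, -1.8, 0, 0, 0], [0.42, -2.1, 0, 0, 0], [0.42, -2.4, 0, 0, 0], [0.42, -2.7, 0, 0, 0], [0.42, -3, 0, 0, 0]],
  ],
)

```text
time_s: 10.82
eef_pos: [0.5518, -0.0764, 0.0403]
eef_rot: [-0.001, 0.725, 0.689, 0.001]
wrist_force: [-2.8, 12.0, 4.7]
opening: 0.42
grasp_force: 6.0
```

```bash
python3 - <<'E'
from h import *
gate();status();gate();status()
E
```

```text
blade n 159 far zmax [71. 72. 73. 73. 74.] ends -22.0
t 10.87 dock xyz [-77.6  26.2  40.3] yawerr 0.0001 tilt [-6.0e-04  2.9e-03 -1.0e+00] F dock [-10.41  -2.54   3.72] open 0.419
blade n 157 far zmax [73. 74. 74. 76. 76.] ends -23.0
t 10.92 dock xyz [-77.6  26.2  40.4] yawerr 0.0002 tilt [-5.0e-04  2.8e-03 -1.0e+00] F dock [-10.4   -2.98   3.28] open 0.421
```

Force has risen to 10 N with motion stopped about where home should be, so the tray is against the stop. Backing off: first away from the plate, then letting the gate down gently.

Emit:
move_arm(
  series=[
    [[0.42, 1.5, 0, 0, 0], [0.42, 3, 0, 0, 0], [0.42, 5, 0, 0, 0], [0.42, 8, 0, 0, 0], [0.42, 11, 0, 0, 0], [0.42, 14, 0, 0, 0], [0.42, 14, 0, 0, 0], [0.42, 14, 0, 0, 0], [0.42, 14, 0, 0, 0], [0.42, 14, 0, 0, 0]],
  ],
)

```text
time_s: 11.75
eef_pos: [0.5527, -0.0638, 0.0404]
eef_rot: [-0.0, 0.725, 0.689, 0.0]
wrist_force: [-2.5, 1.3, 0.2]
opening: 0.42
grasp_force: 1.1
```

```bash
python3 - <<'E'
from h import *
from bench import camera
gate();status()
q,e=camera("top"); c=cloud("top",e,np.ones_like(e,bool)); k=w2d(c)
hsv=cv2.cvtColor(q,cv2.COLOR_BGR2HSV); uv=np.argwhere(e>0)
b=q[e>0].astype(int)
s=(k[:,0]>-20)&(k[:,0]<80)&(abs(k[:,1])<30)&(k[:,2]<30)&(k[:,2]>12)
br=s&(b[:,2]>1.6*b[:,0])&(b.sum(1)<330)
print(s.sum(),br.sum(), k[br].min(0).round(1),k[br].max(0).round(1),np.median(k[br],0).round(1))
E
```

```text
blade n 156 far zmax [74. 74. 74. 75. 76.] ends -22.0
t 11.80 dock xyz [-90.1  26.4  40.3] yawerr 0.0007 tilt [-2.e-04  4.e-04 -1.e+00] F dock [-1.97 -1.91  0.51] open 0.425
577 363 [  6.6 -27.7  12.4] [66.2 26.7 27.1] [37.6 -3.8 19.9]
```

Emit:
move_arm(
  series=[
    [[0.42, 0, -2, 0, 0], [0.42, 0, -4, 0, 0], [0.42, 0, -6, 0, 0], [0.42, 0, -8, 0, 0], [0.42, 0, -10.5, 0, 0], [0.42, 0, -13, 0, 0], [0.42, 0, -15.5, 0, 0], [0.42, 0, -18, 0, 0], [0.42, 0, -20, 0, 0], [0.42, 0, -22, 0, 0]],
  ],
)

```text
time_s: 12.68
eef_pos: [0.531, -0.0632, 0.0407]
eef_rot: [0.0, 0.725, 0.689, 0.0]
wrist_force: [-0.4, 0.1, 0.5]
opening: 0.423
grasp_force: 0.0
```

Emit:
move_arm(
  series=[
    [[0.42, 0, 0, 0, 0], [0.42, 0, 0, -5, 0], [0.42, 0, 0, -15, 0], [0.42, 0, 0, -30, 0], [0.42, 0, 0, -50, 0], [0.42, 0, 0, -75, 0], [0.42, 0, 0, -100, 0], [0.42, 0, 0, -125, 0], [0.42, 0, 0, -150, 0], [0.42, 0, 0, -150, 0]],
  ],
)

```text
time_s: 13.52
eef_pos: [0.5342, -0.0641, 0.1973]
eef_rot: [0.005, 0.725, 0.689, 0.002]
wrist_force: [1.3, -0.4, -0.7]
opening: 0.422
grasp_force: 0.0
```

```bash
python3 - <<'E'
from h import *
from bench import camera
q=gate();status();p,_=camera("top")
a=cv2.resize(p[150:225,200:335],None,fx=4,fy=4,interpolation=cv2.INTER_CUBIC); b=cv2.resize(q[180:275,215:315],(540,513),interpolation=cv2.INTER_CUBIC)
b=cv2.resize(b,(316,300)); a=cv2.resize(a,(480,267)); o=np.zeros((300,796,3),np.uint8); o[:267,:480]=a; o[:,480:]=b
cv2.imwrite("pics/f.png",o)
E
```

```text
blade n 114 far zmax [35. 35. 36. 36. 37.] ends -28.0
t 13.57 dock xyz [-89.3   6.9 194.7] yawerr 0.0008 tilt [ 0.0074 -0.0026 -1.    ] F dock [-0.61  0.56 -0.85] open 0.421
```

View pics/f.png

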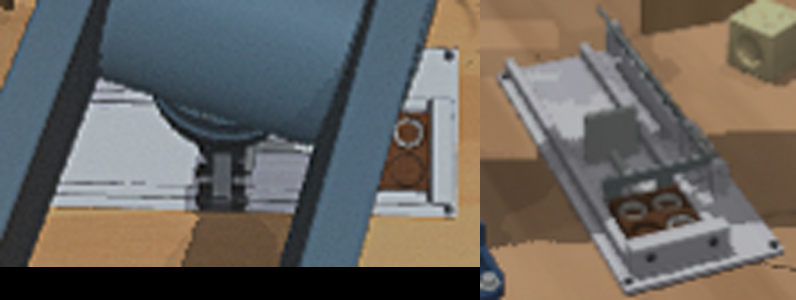

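The final picture shows the tray's nose against the end stop (left view, about col 430), the gate shut behind the tray (right view, row 175) and the blanks in their pockets. The robot is clear, so I'm handing in.

```bash
python3 -c "
from bench import order
print(order.hand_in())"
```

```text
the job is handed in; nothing more can be done
None
```

The job is handed in: the tray is home against the end stop, the gate is shut behind it, the blanks are in their pockets and the robot is clear, at about 13.6 s of the 42 s allowed.

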